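# Press open the spice cupboard

### The job

Open the door of the oak spice cupboard that has the wooden pepper mill behind it, using only touches and pushes, nothing gripped or lifted. First slide the kitchen timer along the worktop out of that door's way so that the door never knocks against it, then press the door's free edge gently until its push-to-open catch lets it spring ajar, and last swing it wide open with a finger, about square to the cupboard. Leave the other door shut, and do not disturb what stands in the cupboard or elsewhere on the worktop.

Things in the scene. Friction and masses are not known exactly. Their poses are not given: they have to be found in the camera images.
- cupboard: oak spice cupboard on the worktop, fixed, 356 mm wide, 175 mm deep, 238 mm high, with two clear-fronted doors that meet in the middle of its front and have no handles. Origin on the worktop under the middle of the doors' outer faces; x points into the cupboard, y to its left end as seen by the robot, z up. Doors' outer faces lie at its x = 0. A partition parts it in two bays; what stands in them is seen through the doors.
- left_door (a joint): left door, hinge angle in rad: 0 shut and caught; below 0 pushed in (stop at -0.035, 5 mm at the free edge); about 0.35 to 0.45 ajar once the catch has let go, its free edge then about 60 mm before the cupboard; 1.57 square to the front; stop at 1.75. Light friction: it stays where it is swung to. A pull cannot open the catch.
- left_press (a point): a good spot to push: on the outer face of the left door, at the inner border of its frame, 23 mm from the free edge, 175 mm above the worktop; moves with the door. Pushed in about 3 mm here (some 4 N) the catch lets go; as the finger draws back a spring pusher swings the door ajar in about a second. It does not catch again.
- left_edge (a point): upper free corner of the left door, on its inner face (229 mm above the worktop). Moves with the door.
- left_hinge (a point): on the upright hinge axis of the left door, 229 mm above the worktop, 168 mm from the cupboard's middle; the free edge is 166 mm from this axis
- left_panel: the left door itself: oak frame with clear pane, 172 mm wide, 14 mm thick, from 11 to 229 mm above the worktop, hinged at the cupboard's outer (left, seen from the robot) side, opening towards the robot. Origin at the foot of its hinge axis; its z is up, its x points from the outer face inwards (into the cupboard when shut), and its free edge lies towards its -y.
- right_door (a joint): right door, hinge angle in rad: 0 shut and caught; below 0 pushed in (stop at -0.035, 5 mm at the free edge); about 0.35 to 0.45 ajar once the catch has let go, its free edge then about 60 mm before the cupboard; 1.57 square to the front; stop at 1.75. Light friction: it stays where it is swung to. A pull cannot open the catch.
- right_press (a point): a good spot to push: on the outer face of the right door, at the inner border of its frame, 23 mm from the free edge, 175 mm above the worktop; moves with the door. Pushed in about 3 mm here (some 4 N) the catch lets go; as the finger draws back a spring pusher swings the door ajar in about a second. It does not catch again.
- right_edge (a point): upper free corner of the right door, on its inner face (229 mm above the worktop). Moves with the door.
- right_hinge (a point): on the upright hinge axis of the right door, 229 mm above the worktop, 168 mm from the cupboard's middle; the free edge is 166 mm from this axis
- right_panel: the right door itself: oak frame with clear pane, 172 mm wide, 14 mm thick, from 11 to 229 mm above the worktop, hinged at the cupboard's outer (right, seen from the robot) side, opening towards the robot. Origin at the foot of its hinge axis; its z is up, its x points from the outer face inwards (into the cupboard when shut), and its free edge lies towards its +y.
- pepper_mill: turned dark wooden pepper mill, 58 mm wide, 170 mm high, standing in the left or the right bay of the cupboard. Origin at the centre of its foot, z up.
- salt_shaker: glass salt shaker with steel cap, 44 mm wide, 90 mm high, in the other bay. Origin at the centre of its foot.
- spice_jar_a: spice jar, 41 mm wide, 105 mm high, at the outer end of the left bay. Origin at the centre of its foot.
- spice_jar_b: spice jar, 41 mm wide, 105 mm high, at the outer end of the right bay. Origin at the centre of its foot.
- timer: round clockwork kitchen timer, 140 g, pale base 67 mm across, 54 mm high with its grey dial, standing loose on the worktop close before the middle of the cupboard, in the way of both doors. Origin at the centre of its foot, z up.
- mug: cream mug, 78 mm across, 101 mm high, on the worktop at the left; bystander. Origin on the worktop between cup and handle.
- tumbler: clear water tumbler, 81 mm wide, 91 mm high, on the worktop right of the cupboard; bystander
- lemon: lemon, 72 x 57 x 58 mm, on the chopping board at the right; bystander
- garlic: garlic bulb, 52 mm, on the chopping board at the right; bystander
Mind the look-alikes: they are no part of the job. Leave any blue or red look-alike of the timer alone.

How it is judged:
On the way, in this order (a step that is already met when the one before it is completed fails the run):
1. the timer has been slid aside by at least 30 mm, both doors still shut (distance of timer from where it was at the start of the episode above 0.03 m and value of joint each of left_door, right_door below 0.05 rad), for 0.2 s.
2. the catch of the pepper mill's door has let go and the door stands ajar, not yet wide (((y of pepper_mill in the frame of cupboard above 0 m and value of joint left_door between 0.15 and 1 rad) or (y of pepper_mill in the frame of cupboard below 0 m and value of joint right_door between 0.15 and 1 rad))), for 0.2 s.
At the end, for the whole second after the job is handed in: The door in front of the pepper mill is open by at least 1.25 rad (72 degrees) and at rest, the other door is still shut (below 0.05 rad), and the timer stands upright and still on the worktop (((y of pepper_mill in the frame of cupboard above 0 m and value of joint left_door above 1.25 rad and value of joint right_door below 0.05 rad and velocity of joint left_door below 0.1 rad/s) or (y of pepper_mill in the frame of cupboard below 0 m and value of joint right_door above 1.25 rad and value of joint left_door below 0.05 rad and velocity of joint right_door below 0.1 rad/s)) and angle between timer's own z axis and vertical below 0.15 rad and height (world z) of timer between -0.006 and 0.006 m and linear speed of timer below 0.02 m/s); the robot touches nothing.
It fails at once if the timer is lifted (over 15 mm) or tipped (over 0.35 rad) (height (world z) of timer above 0.015 m or angle between timer's own z axis and vertical above 0.35 rad).
It fails at once if the pepper mill's door knocks against the timer (over 0.5 N) ((y of pepper_mill in the frame of cupboard above 0 m and contact force between left_panel and timer above 0.5 N) or (y of pepper_mill in the frame of cupboard below 0 m and contact force between right_panel and timer above 0.5 N)).
It fails at once if the wrong door opens ((y of pepper_mill in the frame of cupboard above 0 m and value of joint right_door above 0.08 rad) or (y of pepper_mill in the frame of cupboard below 0 m and value of joint left_door above 0.08 rad)).
It fails at once if the cupboard or a door is pushed with over 40 N (contact force between any of the arm, the fingers and cupboard above 40 N).
It fails at once if something in the cupboard or a bystander on the worktop is shifted by over 25 mm (distance of any of pepper_mill, salt_shaker, spice_jar_a, spice_jar_b, mug, tumbler, lemon, garlic from where it was at the start of the episode above 0.025 m).
It also fails if it takes over 62 s, if anything falls off the work surface, if the arm or the gripper's body presses on something with over 40 N, if the wrist force passes 120 N, or if a joint passes its speed limit or range.

### The arm

A 7-joint arm with a two-finger parallel gripper is mounted at the origin on a cart in front of the work surface, level with it; the furniture and walls round the work are solid. World frame = base frame: x ahead of the robot, y to its left, z up, the work surface at z = 0. Lengths are in m, angles in rad, forces in N, time in s.
With the tool pointing down it reaches from about 0.4 to 0.9 m from the base axis. Payload 5.6 kg.
Tool frame: the origin (TCP) lies at the very end of the fingers, on their centre line; the grasp point (between the pads) lies 19 mm behind it; z points along the fingers, y is the direction in which the jaws open and shut (so a half turn about z gives the same grasp; the last joint's range is limited). The gripper opens to 92 mm and grips with 3 to 60 N. Pads are 20 mm wide; open, the fingers measure 128 mm over their backs; the gripper's body (75 mm by 189 mm) begins 69 mm behind the grasp point.
Start: joints at [-1.283, 0.468, -0.012, 1.603, 0.006, 1.071, -0.056], TCP at [0.211, 0.615, 0.215] pointing down, gripper open.
Joint ranges: [-2.53, 2.53], [-0.31, 2.02], [-1.57, 1.55], [0.28, 2.44], [-1.29, 4.43], [0.15, 1.84], [-2.92, 2.92]. Speed limits (rad/s): [2.57, 2.57, 3.14, 3.14, 3.14, 3.14, 3.14].

### API

Orientations are given as a unit quaternion [w, x, y, z].
In Python, from bench import manip gives the robot as it stands. The module is installed in compiled form; this text tells all that it offers.
- The arm moves only by the shell command python3 -m creep 'ROWS' [FORCE]. ROWS is JSON, one flat list of numbers, 5 for each row, row after row: the shift along the tool's x, y, z in cm, then the turn about the tool's z in rad, then the opening, from 0 (shut) to 1 (fully open). In form: [dx, dy, dz, yaw, fingers, dx, dy, dz, yaw, fingers, ...]. A call has 1 to 20 rows; each row is the pose to reach, as a shift and turn from the pose commanded when the call began, along the tool's axes at that moment; what a row does not reach only later rows make up. A row lasts 1/8 s, in which the tool goes at most 62.5 mm and 10.7 degrees, less where a joint would pass 70% of its speed; a pose out of reach is approached as far as the arm can. A call with a gripper value outside its range is refused whole. The fingers move at their own pace and stop on an object; FORCE is the grip in N (left out, the last holds). Time passes only in rows, so rows that repeat a pose let the fingers close. It gives the time, the measured TCP pose, the force and the opening at its end, in the units of the state.
- manip.observe(): the state, without advancing time (a new reading comes with each control period).
- manip.get_image(name): name is "scene" or "top"; returns the picture (384x512x3 uint8, red, green, blue); there is no depth.
- manip.camera_model(name): a dict with "fovy" (degrees; the focal length in pixels is half the picture's height over the tangent of half this angle, whatever the lens; pixels are square), "cx", "cy" (the principal point, pixels), "T" (4x4, takes a point from camera to world coordinates). Camera axes: x right, y up, looking along -z (the intrinsics and any distortion apply to the point x, -y, -z); pixel columns grow to the right and rows downward; lengths in m; the calibration is good to about 2 mm. A picture is of the moment at which its call begins. camera_model takes no time and is no camera call.
- manip.sign_off(): hands the job in, once; it reports no verdict.
The state is a dict: "t": time; "qpos": joint angles; "joint_velocities": joint speeds; "tau": joint torques, N m; "eef_pos": TCP position; "tool_rot": TCP orientation; "contact_force": force on the tool from outside, world axes, zero at the start; "torque": the same for the moment, N m; "opening": finger opening in m.
Only numpy, scipy, OpenCV 4.12 (cv2) and the standard library are available. Lean on these libraries where they do the work, as an engineer would, in place of code of your own. Each camera call takes 0.05 s, during which the arm holds its last target. There are 200 camera calls.

## Working session

There is one attempt and no reset: what is moved stays moved. The work goes in short steps, Python scripts to look and compute and a shell command to move; the robot and the scene stay as the last step left them, time stands still between calls to the robot, and variables do not carry over. Pictures are saved under pics/ and viewed, about 8 in all and at most 12, crops included, and the job is handed in when it is done.

```bash
mkdir -p pics; cat > h.py <<'E'
import numpy as np,cv2
from bench import manip
def pix(name,P):
    m=manip.camera_model(name);T=np.array(m["T"]);f=192/np.tan(np.radians(m["fovy"])/2)
    c=np.linalg.inv(T)@np.append(P,1);return (round(m["cx"]+f*c[0]/-c[2],1),round(m["cy"]-f*c[1]/-c[2],1))
def ray(name,u,v,z=None,x=None):
    m=manip.camera_model(name);T=np.array(m["T"]);f=192/np.tan(np.radians(m["fovy"])/2)
    d=T[:3,:3]@np.array([(u-m["cx"])/f,-(v-m["cy"])/f,-1]);o=T[:3,3]
    s=(z-o[2])/d[2] if z is not None else (x-o[0])/d[0]
    return (o+s*d).round(4)
def save(name,fn,crop=None,k=1):
    im=manip.get_image(name)[:,:,::-1]
    if crop: a,b,c,d=crop; im=im[b:d,a:c]
    cv2.imwrite("pics/"+fn,cv2.resize(im,None,fx=k,fy=k,interpolation=cv2.INTER_CUBIC))
E
python3 - <<'E'
from h import *
for n in("scene","top"): save(n,n+"0.png",None,1.5); print({k:(np.round(v,3).tolist()) for k,v in manip.camera_model(n).items() if not isinstance(v,str)})
print(manip.camera_model("top").keys());print(manip.observe())
E
```

```text
{'fovy': 44.071, 'cx': 251.376, 'cy': 190.86, 'T': [[0.428, 0.706, -0.564, -0.415], [-0.904, 0.341, -0.259, -0.468], [0.01, 0.62, 0.785, 1.391], [0.0, 0.0, 0.0, 1.0]]}
{'fovy': 48.397, 'cx': 254.867, 'cy': 193.696, 'T': [[0.065, 0.972, -0.226, 0.121], [-0.998, 0.064, -0.012, -0.065], [0.003, 0.227, 0.974, 1.865], [0.0, 0.0, 0.0, 1.0]]}
dict_keys(['fovy', 'cx', 'cy', 'T'])
{'t': 0.1, 'qpos': array([-1.28302281,  0.46826864, -0.01158974,  1.60349835,  0.00602114,
        1.07140691, -0.05630015]), 'joint_velocities': array([-0.00082736, -0.00244548, -0.00017814, -0.00233383,  0.00082752,
       -0.00107786,  0.00137403]), 'tau': array([ 5.59882374e-04, -5.21647382e+01, -1.24541757e-02, -2.44367999e+01,
       -5.67550433e-02,  1.41038129e-02,  4.46025399e-05]), 'eef_pos': array([0.21101499, 0.61425671, 0.21376263]), 'tool_rot': array([-5.91268445e-05,  1.64666479e-01,  9.86349001e-01, -7.71499739e-04]), 'contact_force': array([ 0.65473286,  0.02547375, -0.26568609]), 'torque': array([ 0.04235405,  0.00322111, -0.02918448]), 'opening': 0.09213005806183938}
```

View pics/scene0.png

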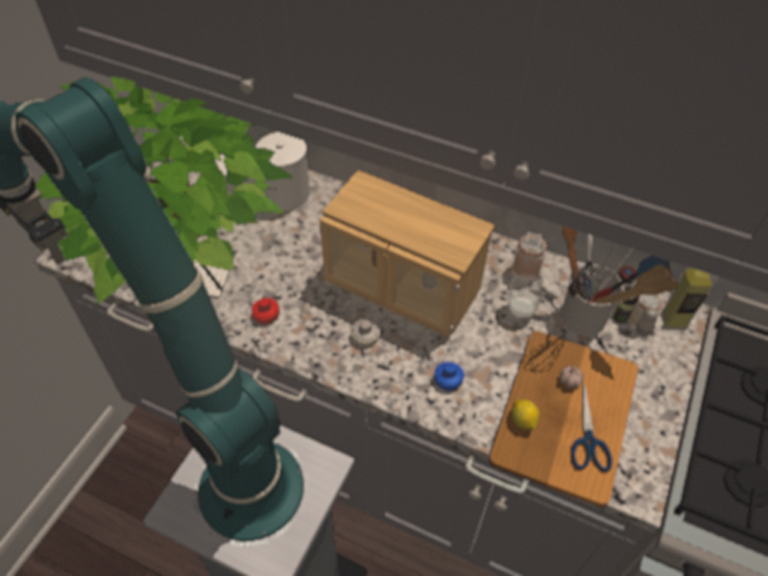

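View pics/top0.png

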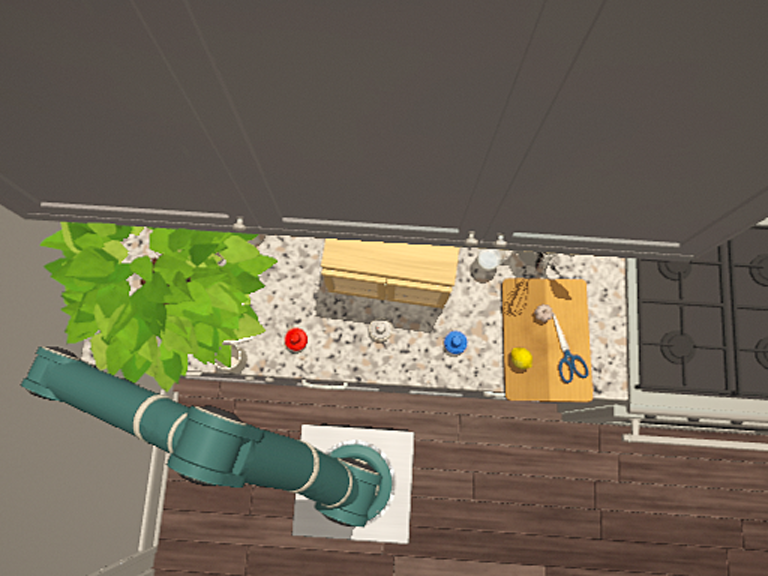

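The scene picture (1.5x) shows three timer-like things: red (265,310), grey/pale (365,334) and blue (449,376). The grey one is the timer. The left bay seems to hold a dark upright thing at (375,257), the right bay a whitish one at (430,280). A close crop of the cupboard and timer will check this.

```bash
python3 - <<'E'
from h import *
save("scene","crop1.png",(160,105,345,260),4.2)
save("top","crop2.png",(180,150,325,250),5)
E
```

```text
(no output)
```

View pics/crop1.png

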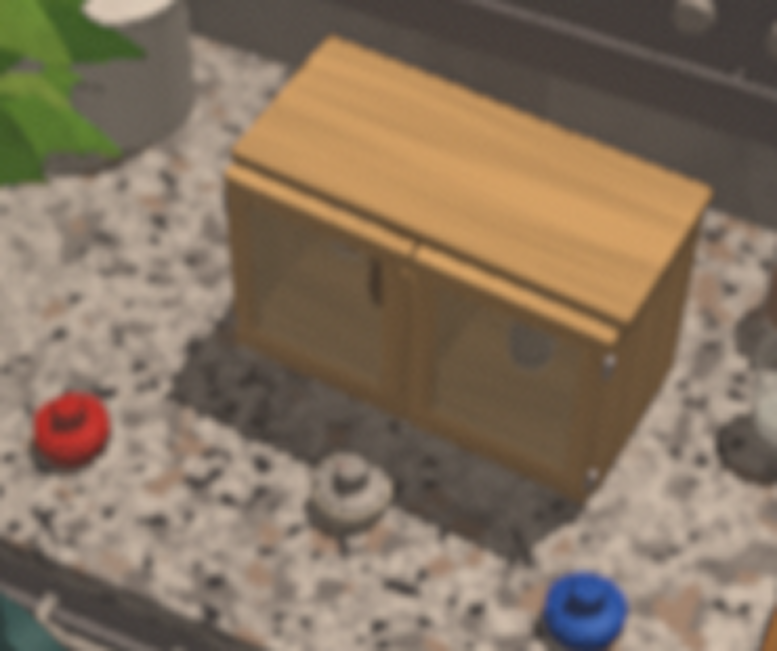

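View pics/crop2.png

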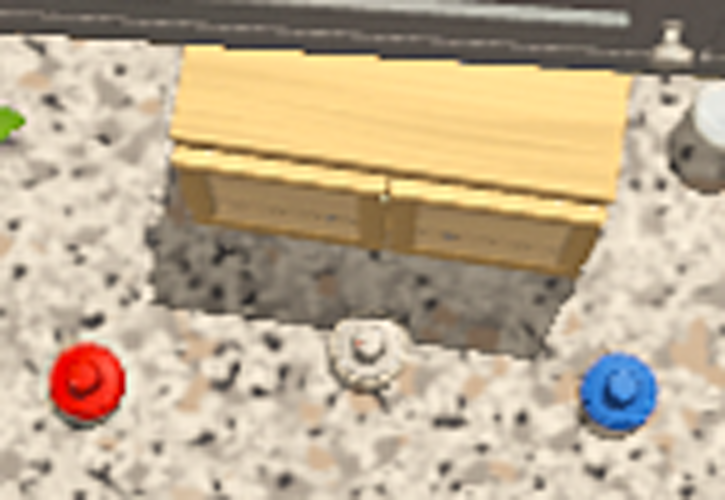

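```bash
python3 - <<'E'
from h import *
t=lambda u,v,z:ray("top",180+u/5,150+v/5,z=z)
s=lambda u,v,z:ray("scene",160+u/4.2,105+v/4.2,z=z)
L=t(172,163,.229);R=t(603,221,.229);C=t(386,192,.229)
print("top L,R,C",L,R,C,np.linalg.norm(L-R))
L2=s(230,178,.229);R2=s(614,345,.229);C2=s(413,256,.229);print("scene",L2,R2,C2,np.linalg.norm(L2-R2))
print("bottoms",t(575,276,.011),s(583,500,.011),s(240,340,.011))
print("timer t",t(367,357,.02),"top knob",t(370,346,.05),"s",s(350,492,.02),s(350,474,.05))
print("red",t(87,382,.03),s(72,428,.03),"blue",t(618,390,.03),s(586,610,.03))
print("tumbler",t(725,120,.09),s(775,400,.09))
D=(L+L2-R-R2)[:2];y=D/np.linalg.norm(D);x=np.array([y[1],-y[0]]);O=((L+L2+R+R2)/4)[:2]
print("O",O,"yaw",np.arctan2(x[1],x[0]))
P=lambda a,b,z:np.append(O+a*x+b*y,z)
q=lambda p:tuple(np.round((np.array(pix("scene",p))-[160,105])*4.2))
for b in(.06,.04,-.07,-.1):
  for a in(.07,.1): print(a,b,[q(P(a,b,z)) for z in(.02,.09,.18)])
print("pane",q(P(0,.145,.2)),q(P(0,.025,.2)),q(P(0,.025,.04)))
E
```

```text
top L,R,C [0.5361 0.1168 0.229 ] [ 0.5115 -0.2254  0.229 ] [ 0.5237 -0.0536  0.229 ] 0.3430830803172899
scene [0.5342 0.106  0.229 ] [ 0.5078 -0.2335  0.229 ] [ 0.5227 -0.0607  0.229 ] 0.3405249036414224
bottoms [ 0.5119 -0.224   0.011 ] [ 0.5141 -0.2266  0.011 ] [0.5415 0.1124 0.011 ]
timer t [ 0.4259 -0.045   0.02  ] top knob [ 0.4307 -0.0473  0.05  ] s [ 0.4311 -0.0501  0.02  ] [ 0.4287 -0.0514  0.05  ]
red [0.3864 0.1954 0.03  ] [0.3818 0.1875 0.03  ] blue [ 0.4097 -0.264   0.03  ] [ 0.4043 -0.2713  0.03  ]
tumbler [ 0.641  -0.3404  0.09  ] [ 0.6218 -0.3457  0.09  ]
O [ 0.5224   -0.059025] yaw -0.07467385887224193
0.07 0.06 [(np.float64(386.0), np.float64(335.0)), (np.float64(386.0), np.float64(283.0)), (np.float64(387.0), np.float64(212.0))]
0.1 0.06 [(np.float64(402.0), np.float64(312.0)), (np.float64(403.0), np.float64(260.0)), (np.float64(405.0), np.float64(189.0))]
0.07 0.04 [(np.float64(405.0), np.float64(344.0)), (np.float64(407.0), np.float64(292.0)), (np.float64(409.0), np.float64(221.0))]
0.1 0.04 [(np.float64(422.0), np.float64(321.0)), (np.float64(423.0), np.float64(269.0)), (np.float64(426.0), np.float64(198.0))]
0.07 -0.07 [(np.float64(516.0), np.float64(393.0)), (np.float64(521.0), np.float64(342.0)), (np.float64(528.0), np.float64(272.0))]
0.1 -0.07 [(np.float64(532.0), np.float64(370.0)), (np.float64(537.0), np.float64(318.0)), (np.float64(545.0), np.float64(248.0))]
0.07 -0.1 [(np.float64(547.0), np.float64(407.0)), (np.float64(553.0), np.float64(356.0)), (np.float64(562.0), np.float64(286.0))]
0.1 -0.1 [(np.float64(562.0), np.float64(383.0)), (np.float64(569.0), np.float64(332.0)), (np.float64(578.0), np.float64(262.0))]
pane (np.float64(254.0), np.float64(212.0)) (np.float64(383.0), np.float64(268.0)) (np.float64(381.0), np.float64(391.0))
```

Reading the crops: the left bay has a dark upright sliver at crop px (375,280), which fits a tall mill standing behind the stile. The right bay shows a grey round cap at (530,345), which fits the salt shaker's top at z = 0.09. So the mill is on the left and left_door is the one to open. The timer at (0.429, -0.049) must go to -y. Next I'll check the travel path against the plant and the worktop edge, and confirm the mill in an enhanced crop.

```bash
python3 - <<'E'
from h import *
print("edge",ray("top",380/1.5,386/1.5,z=0),"mug",ray("top",232/1.5,350/1.5,z=.1))
im=manip.get_image("top")[:,:,::-1]; im=cv2.resize(im,None,fx=1.5,fy=1.5)
for p in [(.211,.614),(.16,.5),(.23,.36),(.33,.2),(.43,.05)]:
    for z,c in((.2,(0,0,255)),(.35,(255,0,255))):
        u=np.array(pix("top",np.array([*p,z])))*1.5; cv2.circle(im,tuple(int(a) for a in u),4,c,-1)
s=manip.get_image("scene")[:,:,::-1][120:220,205:315]
s=cv2.convertScaleAbs(cv2.resize(s,None,fx=4,fy=4,interpolation=cv2.INTER_CUBIC),alpha=1.8)
o=np.zeros((600,800,3),np.uint8); o[:350,:480]=im[200:550,0:480]; o[200:600,360:800]=s
cv2.imwrite("pics/path.png",o)
E
```

```text
edge [ 0.2721 -0.0549  0.    ] mug [0.3358 0.3595 0.1   ]
```

View pics/path.png

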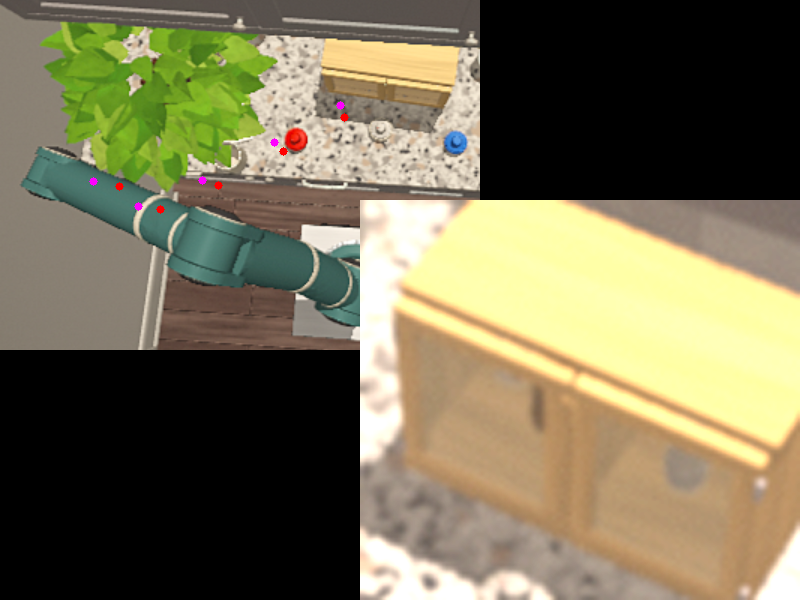

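The enhanced crop shows a dark brown upright sliver in the left bay and a grey cap in the right, so the mill is on the left. The marked path clears the leaves. I'll work out the travel shifts.

```bash
cat >> h.py <<'E'
from scipy.spatial.transform import Rotation as Ro
O=np.array([.5224,-.057]);CY=-.0747
cx_=np.array([np.cos(CY),np.sin(CY)]);cy_=np.array([-np.sin(CY),np.cos(CY)])
def cup(a,b,z): return np.append(O+a*cx_+b*cy_,z)
def rel(p,s=None):
    s=s or manip.observe();q=s["tool_rot"];R=Ro.from_quat([q[1],q[2],q[3],q[0]])
    return (R.inv().apply(np.array(p)-s["eef_pos"])*100).round(2)
def tocup(p): d=np.array(p)[:2]-O; return (d@cx_).round(4),(d@cy_).round(4)
def st():
    s=manip.observe();q=s["tool_rot"];R=Ro.from_quat([q[1],q[2],q[3],q[0]]).as_matrix()
    print("t",s["t"],"p",s["eef_pos"].round(4),"cup",tocup(s["eef_pos"]),"xang",np.degrees(np.arctan2(R[1,0],R[0,0])).round(1),"F",s["contact_force"].round(2),"op",round(s["opening"],3),"q",s["qpos"].round(2))
E
python3 - <<'E'
from h import *
st()
for p in [(.17,.5,.2),(.24,.36,.2),(.33,.2,.2),(.43,.04,.2)]: print(rel(p))
print(tocup([.429,-.049]))
E
```

```text
t 0.3 p [0.2111 0.6146 0.2143] cup (np.float64(-0.3605), np.float64(0.6465)) xang 161.0 F [-0.97  0.6  -0.28] op 0.092 q [-1.28  0.47 -0.01  1.6   0.01  1.07 -0.06]
[  0.17 -12.17   1.43]
[-11.   -23.14   1.44]
[-24.71 -35.34   1.45]
[-39.37 -47.23   1.46]
(np.float64(-0.0937), np.float64(0.001))
```

```bash
python3 -m creep '[0,-6,0,-0.1,0, 0,-12,1,-0.2,0, -5,-17,1.4,-0.257,0, -11,-23,1.4,-0.257,0, -15.5,-27,1.4,-0.257,0, -20,-31,1.4,-0.257,0, -24.7,-35.3,1.4,-0.257,0, -29.5,-39.3,1.4,-0.257,0, -34.3,-43.3,1.4,-0.257,0, -39.4,-47.2,1.4,-0.257,0, -39.4,-47.2,1.4,-0.257,0, -39.4,-47.2,1.4,-0.257,0]'
python3 - <<'E'
from h import *
st(); print(rel((.429,.025,.015)))
print(pix("top",manip.observe()["eef_pos"]),pix("scene",manip.observe()["eef_pos"]))
E
```

```text
t: 1.8
eef_pos: [0.4312, 0.0385, 0.2007]
tool_rot: [0.0, 0.039, 0.999, -0.0]
contact_force: [-1.1, 1.0, 0.5]
opening: 0.0006
t 1.8 p [0.4312 0.0385 0.2007] cup (np.float64(-0.098), np.float64(0.0885)) xang 175.5 F [-1.15  1.04  0.51] op 0.001 q [-0.54  0.11  0.4   2.14 -0.05  0.9   1.38]
[ 0.13 -1.36 18.57]
(np.float64(232.4), np.float64(211.2)) (np.float64(218.6), np.float64(180.7))
```

```bash
python3 -m creep '[0,0,5,0,0, 0,0,10,0,0, 0,0,15,0,0, 0,0,18.5,0,0, 0,0,18.5,0,0, 0,0,18.5,0,0]'
python3 - <<'E'
from h import *
st(); save("scene","d1.png",(170,150,330,270),5)
E
```

```text
t: 2.55
eef_pos: [0.4309, 0.0411, 0.0166]
tool_rot: [0.001, 0.037, 0.999, 0.0]
contact_force: [0.2, 0.4, 0.8]
opening: 0.0001
t 2.55 p [0.4309 0.0411 0.0166] cup (np.float64(-0.0985), np.float64(0.091)) xang 175.8 F [0.2  0.44 0.84] op 0.0 q [-0.42  0.47  0.29  2.26 -0.3   0.45  1.61]
```

View pics/d1.png

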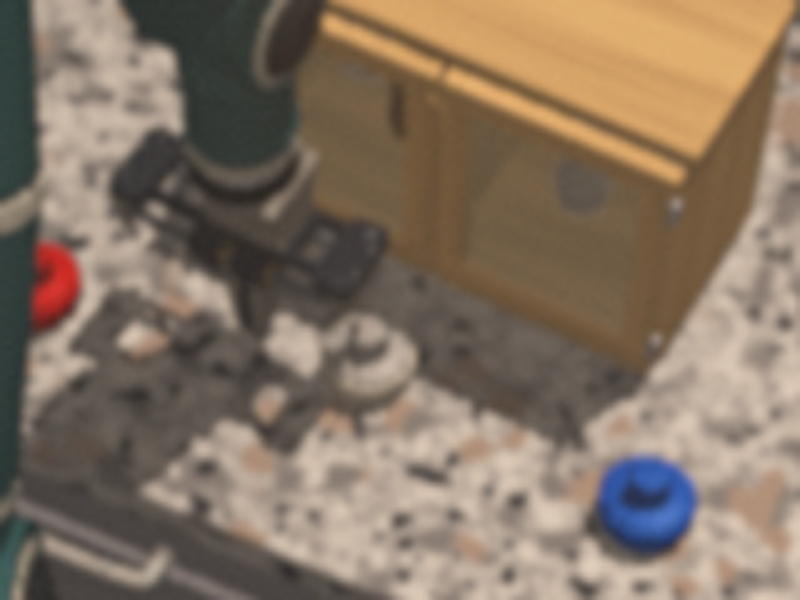

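The fingers stand to the left of the timer, which is untouched at crop (370,355) and roughly in line with the push. I'll push along tool -y.

```bash
python3 -m creep '[-0.3,-1.5,0,0,0, -0.3,-2.7,0,0,0, -0.3,-3.5,0,0,0, -0.3,-4.2,0,0,0, -0.3,-4.9,0,0,0, -0.3,-5.6,0,0,0, -0.3,-6.3,0,0,0, -0.3,-7,0,0,0, -0.3,-7.7,0,0,0, -0.3,-8.3,0,0,0, -0.3,-8.8,0,0,0, -0.3,-9.2,0,0,0, -0.3,-9.4,0,0,0, -0.3,-9.4,0,0,0]'
python3 - <<'E'
from h import *
st(); save("scene","d2.png",(170,150,330,270),5)
E
```

```text
t: 4.35
eef_pos: [0.4264, -0.0539, 0.0155]
tool_rot: [-0.0, 0.037, 0.999, -0.0]
contact_force: [1.7, 2.0, 1.7]
opening: 0.0006
t 4.35 p [ 0.4264 -0.0539  0.0155] cup (np.float64(-0.0959), np.float64(-0.0041)) xang 175.7 F [1.75 1.98 1.65] op 0.001 q [-0.19  0.46  0.28  2.27 -0.29  0.44  1.82]
```

View pics/d2.png

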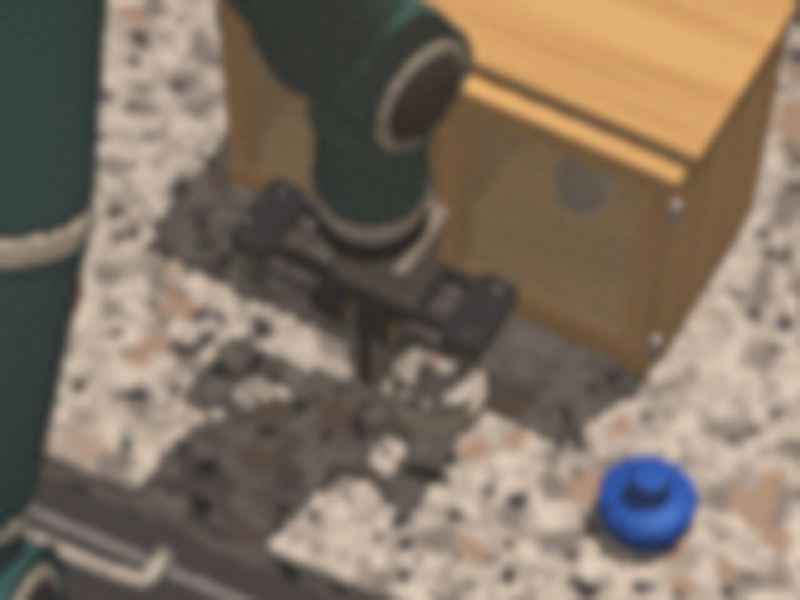

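The timer sits ahead of the fingers at crop (455,385), pushed straight by about 55 mm. I'll push 2 cm more, back off and rise.

```bash
python3 -m creep '[0,-0.6,0,0,0, 0,-1.2,0,0,0, 0,-1.7,0,0,0, 0,-2,0,0,0, 0,-2,0,0,0, 0,-1,0,0,0, 0,1.5,0,0,0, 0,4,0,0,0, 0,4,-5,0,0, 0,4,-10,0,0, 0,5,-16,0,0, 0,5,-16,0,0, 0,5,-16,0,0]'
python3 - <<'E'
from h import *
st(); save("top","d3.png",(180,150,340,270),5)
E
```

```text
t: 6.02
eef_pos: [0.4296, -0.0031, 0.1752]
tool_rot: [-0.0, 0.036, 0.999, 0.0]
contact_force: [0.8, -0.0, 0.7]
opening: 0.0005
t 6.025 p [ 0.4296 -0.0031  0.1752] cup (np.float64(-0.0966), np.float64(0.0468)) xang 175.8 F [ 0.85 -0.04  0.68] op 0.001 q [-0.47  0.14  0.43  2.18 -0.08  0.84  1.52]
```

View pics/d3.png

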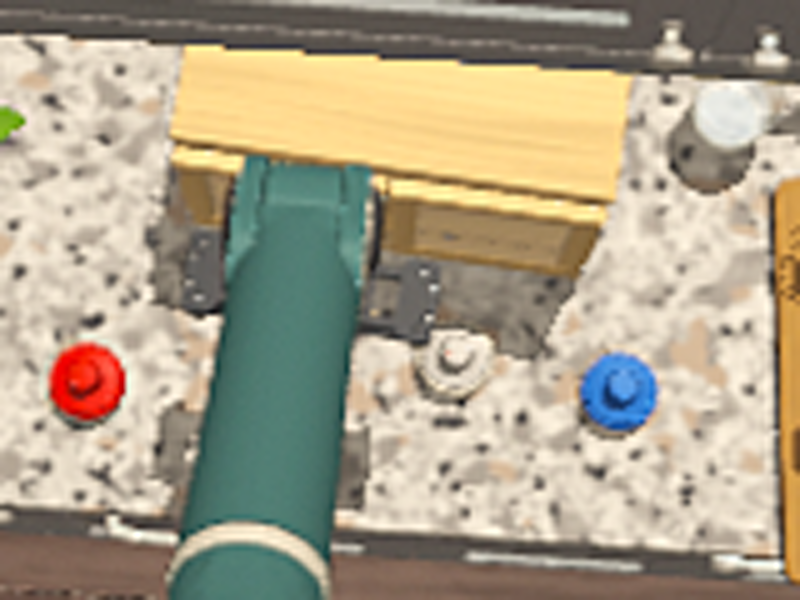

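Timer now at top crop (455,365), about 75–80 mm to the right, upright and clear of blue at (618,390). Now approach the press spot.

```bash
python3 -m creep '[-2,-1.9,0,0,0, -4.5,-1.9,0,0,0, -6.2,-1.9,0,0,0, -7.2,-1.9,0,0,0, -7.6,-1.9,0,0,0, -7.6,-1.9,0,0,0, -7.6,-1.9,0,0,0]'
python3 -m creep '[-0.2,0,0,0,0, -0.4,0,0,0,0, -0.4,0,0,0,0]'; python3 -m creep '[-0.2,0,0,0,0, -0.4,0,0,0,0, -0.4,0,0,0,0]'
python3 - <<'E'
from h import *
st()
E
```

```text
t: 6.95
eef_pos: [0.5041, -0.0282, 0.1756]
tool_rot: [-0.0, 0.037, 0.999, 0.0]
contact_force: [0.1, -0.4, -0.1]
opening: 0.0006
t: 7.32
eef_pos: [0.5088, -0.0286, 0.1757]
tool_rot: [0.0, 0.037, 0.999, 0.0]
contact_force: [-0.2, -0.7, 0.7]
opening: 0.0006
t: 7.7
eef_pos: [0.5127, -0.0289, 0.1756]
tool_rot: [0.0, 0.037, 0.999, -0.0]
contact_force: [-0.2, 0.6, 0.1]
opening: 0.0005
t 7.7 p [ 0.5127 -0.0289  0.1756] cup (np.float64(-0.0117), np.float64(0.0273)) xang 175.8 F [-0.17  0.56  0.06] op 0.0 q [-0.39  0.3   0.45  2.   -0.16  0.89  1.65]
```

```bash
python3 -m creep '[-0.1,0,0,0,0, -0.2,0,0,0,0, -0.2,0,0,0,0]'; python3 -m creep '[-0.1,0,0,0,0, -0.1,0,0,0,0]';  python3 -m creep '[-0.1,0,0,0,0, -0.1,0,0,0,0]'
```

```text
t: 8.07
eef_pos: [0.5143, -0.029, 0.1755]
tool_rot: [-0.0, 0.037, 0.999, 0.0]
contact_force: [-1.3, 0.4, 0.4]
opening: 0.0003
t: 8.32
eef_pos: [0.515, -0.0291, 0.1755]
tool_rot: [-0.001, 0.037, 0.999, 0.0]
contact_force: [-4.0, -0.4, 3.0]
opening: 0.0002
t: 8.57
eef_pos: [0.5162, -0.0292, 0.1755]
tool_rot: [-0.0, 0.037, 0.999, -0.0]
contact_force: [-4.7, -0.5, 2.4]
opening: 0.0006
```

```bash
python3 -m creep '[-0.1,0,0,0,0, -0.1,0,0,0,0]';  python3 -m creep '[-0.05,0,0,0,0, -0.05,0,0,0,0]'
```

```text
t: 8.82
eef_pos: [0.5175, -0.0294, 0.1755]
tool_rot: [-0.0, 0.037, 0.999, -0.0]
contact_force: [-4.2, -0.6, 1.9]
opening: 0.0003
t: 9.07
eef_pos: [0.518, -0.0294, 0.1755]
tool_rot: [-0.0, 0.037, 0.999, -0.0]
contact_force: [-3.5, -1.1, 1.0]
opening: 0.0003
```

Force peaked at 4.7 N and then dropped while still moving in, so the catch has probably let go. Drawing back.

```bash
python3 -m creep '[1.5,0,0,0,0, 4.5,0,0,0,0, 8,-1,0,0,0, 11,-3,0,0,0, 11,-6,0,0,0, 11,-8,0,0,0, 11,-8,0,0,0, 11,-8,0,0,0, 11,-8,0,0,0, 11,-8,0,0,0, 11,-8,0,0,0, 11,-8,0,0,0]'
python3 - <<'E'
from h import *
st(); save("scene","d4.png",(170,110,330,230),5)
E
```

```text
t: 10.58
eef_pos: [0.4025, -0.1008, 0.1756]
tool_rot: [-0.0, 0.037, 0.999, -0.0]
contact_force: [0.1, -0.8, -0.5]
opening: 0.0006
t 10.575 p [ 0.4025 -0.1008  0.1756] cup (np.float64(-0.1163), np.float64(-0.0527)) xang 175.8 F [ 0.11 -0.79 -0.49] op 0.001 q [-0.32  0.11  0.53  2.21 -0.08  0.83  1.75]
```

View pics/d4.png

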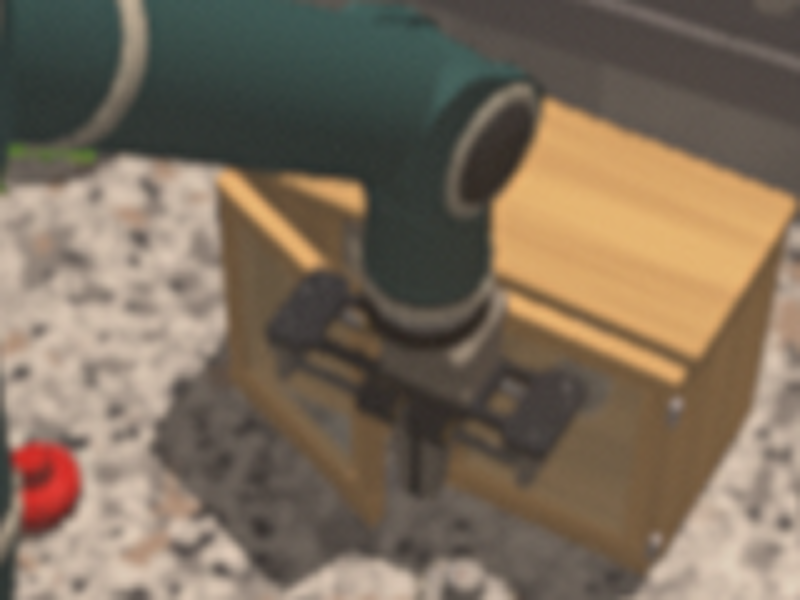

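```bash
python3 - <<'E'
from h import *
c=tocup(ray("scene",170+380/5,110+528/5,z=.011)); print("edge foot",c,"angle",np.arctan2(-c[0],.168-c[1]),"r",np.hypot(c[0],.168-c[1]))
for th in(.35,.4,.45):
  print(th,"inner corner",(.014*np.cos(th)-.166*np.sin(th),.168-.166*np.cos(th)-.014*np.sin(th)))
print(rel(cup(-.022,-.055,.1755)),rel(cup(-.022,.03,.1755)))
# arc: finger centre touching inner face, half-extent of finger box (.01 x .018) along the door normal
for th in np.arange(.35,1.56,.1):
  r=.138-.03*max(0,(th-.4)/1.1); h=.01*np.cos(th)+.018*np.sin(th)
  a=-r*np.sin(th)+(.014+h)*np.cos(th); b=.168-r*np.cos(th)-(.014+h)*np.sin(th)
  print(round(th,2),"a,b",round(a,3),round(b,3),"from (-.022,.03): x",round((-.022-a)*100,1),"y",round((b-.03)*100,1))
E
```

```text
edge foot (np.float64(-0.057), np.float64(0.0092)) angle 0.34461870822588386 r 0.1687200047415836
0.35 inner corner (np.float64(-0.04376981805774162), np.float64(0.007263560362958792))
0.4 inner corner (np.float64(-0.051748590907195594), np.float64(0.009652018203199964))
0.45 inner corner (np.float64(-0.05959801922952674), np.float64(0.012436263531898426))
[-9.43 -0.23  0.01] [-9.44  8.27  0.01]
0.35 a,b -0.02 0.028 from (-.022,.03): x -0.2 y -0.2
0.45 a,b -0.032 0.032 from (-.022,.03): x 1.0 y 0.2
0.55 a,b -0.043 0.037 from (-.022,.03): x 2.1 y 0.7
0.65 a,b -0.053 0.044 from (-.022,.03): x 3.1 y 1.4
0.75 a,b -0.063 0.051 from (-.022,.03): x 4.1 y 2.1
0.85 a,b -0.072 0.059 from (-.022,.03): x 5.0 y 2.9
0.95 a,b -0.08 0.068 from (-.022,.03): x 5.8 y 3.8
1.05 a,b -0.087 0.078 from (-.022,.03): x 6.5 y 4.8
1.15 a,b -0.093 0.088 from (-.022,.03): x 7.1 y 5.8
1.25 a,b -0.098 0.099 from (-.022,.03): x 7.6 y 6.9
1.35 a,b -0.102 0.111 from (-.022,.03): x 8.0 y 8.1
1.45 a,b -0.105 0.122 from (-.022,.03): x 8.3 y 9.2
1.55 a,b -0.106 0.134 from (-.022,.03): x 8.4 y 10.4
```

The door is ajar at about 0.35 rad: free-edge foot at crop (380,528), r 0.169 against about 0.166 expected. The right door is shut. Slip the finger in behind the free edge.

```bash
python3 -m creep '[-3,-0.2,0,0,0, -6,-0.2,0,0,0, -8.5,-0.2,0,0,0, -9.8,-0.2,0,0,0, -9.8,-0.2,0,0,0, -9.8,2,0,0,0, -9.8,4.5,0,0,0, -9.8,6,0,0,0, -9.8,6.7,0,0,0, -9.8,6.7,0,0,0]'
python3 - <<'E'
from h import *
st(); print(rel(cup(-.022,.03,.1755)))
E
```

```text
t: 11.88
eef_pos: [0.5049, -0.0414, 0.1757]
tool_rot: [0.0, 0.037, 0.999, -0.0]
contact_force: [-0.1, -0.5, -0.5]
opening: 0.0005
t 11.875 p [ 0.5049 -0.0414  0.1757] cup (np.float64(-0.0186), np.float64(0.0142)) xang 175.8 F [-0.15 -0.54 -0.46] op 0.0 q [-0.4   0.29  0.49  2.01 -0.17  0.88  1.68]
[0.34 1.58 0.02]
```

```bash
python3 -m creep '[0.2,1.0,0,0,0, 0.7,1.6,0,0,0, 1.3,1.8,0,0,0, 1.9,2.0,0,0,0, 2.4,2.3,0,0,0, 2.9,2.6,0,0,0, 3.4,3.0,0,0,0, 3.9,3.4,0,0,0, 4.4,3.7,0,0,0, 4.9,4.1,0,0,0, 5.3,4.5,0,0,0, 5.7,5.0,0,0,0, 6.1,5.4,0,0,0, 6.5,5.9,0,0,0, 6.8,6.4,0,0,0, 7.1,6.9,0,0,0, 7.4,7.4,0,0,0, 7.6,7.9,0,0,0]'
python3 -m creep '[0.3,0.6,0,0,0, 0.5,1.2,0,0,0, 0.7,1.8,0,0,0, 0.8,2.4,0,0,0, 0.9,2.9,0,0,0, 1.0,3.3,0,0,0, 1.0,3.5,0,0,0, 1.0,3.5,0,0,0]'
python3 - <<'E'
from h import *
st(); save("scene","d5.png",(150,110,310,230),5)
E
```

```text
t: 14.12
eef_pos: [0.435, 0.0434, 0.1756]
tool_rot: [-0.0, 0.037, 0.999, 0.0]
contact_force: [0.0, -0.4, 0.3]
opening: 0.0003
t: 15.12
eef_pos: [0.4278, 0.0787, 0.1756]
tool_rot: [0.0, 0.037, 0.999, -0.0]
contact_force: [0.5, -0.5, 0.4]
opening: 0.0004
t 15.125 p [0.4278 0.0787 0.1756] cup (np.float64(-0.1044), np.float64(0.1283)) xang 175.8 F [ 0.47 -0.45  0.37] op 0.0 q [-0.64  0.15  0.41  2.17 -0.08  0.84  1.33]
```

View pics/d5.png

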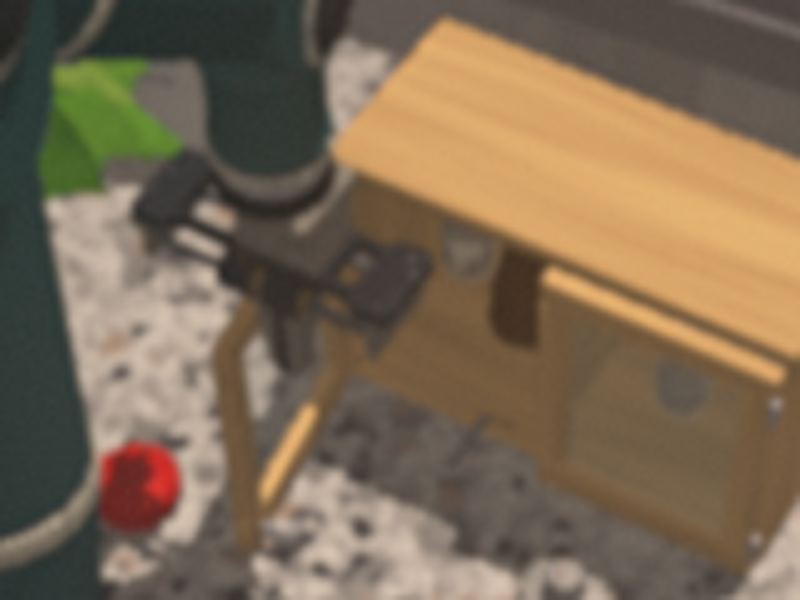

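The door stands nearly square, its free-edge foot at crop (245,548). The dark mill at (515,300) shows in the opened left bay, and the right door is shut. Withdraw the finger to the right and up, then check.

```bash
python3 -m creep '[0,-1,0,0,0, 0,-3,0,0,0, 0,-5,0,0,0, 0,-6,-5,0,0, 0,-6,-10,0,0, 0,-6,-10,0,0, 0,-6,-10,0,0, 0,-6,-10,0,0]'
python3 - <<'E'
from h import *
c=tocup(ray("scene",150+245/5,110+548/5,z=.011)); print("edge foot",c,"angle",np.arctan2(-c[0],.168-c[1]),"r",np.hypot(c[0],.168-c[1]))
st(); a=manip.get_image("top")[:,:,::-1]; s=manip.get_image("scene")[:,:,::-1]
f=lambda i:cv2.resize(i,None,fx=2.5,fy=2.5,interpolation=cv2.INTER_CUBIC)
cv2.imwrite("pics/d6.png",np.hstack([f(a[150:270,180:340]),f(s[130:250,170:330])]))
E
```

```text
t: 16.18
eef_pos: [0.4224, 0.0185, 0.2743]
tool_rot: [-0.001, 0.037, 0.999, -0.0]
contact_force: [-0.3, 0.2, -0.2]
opening: 0.0002
edge foot (np.float64(-0.1551), np.float64(0.1443)) angle 1.4191645878143517 r 0.15690028680662121
t 16.175 p [0.4224 0.0185 0.2743] cup (np.float64(-0.1053), np.float64(0.0679)) xang 175.8 F [-0.29  0.19 -0.19] op 0.0 q [-0.58 -0.02  0.46  2.07  0.01  1.08  1.37]
```

View pics/d6.png

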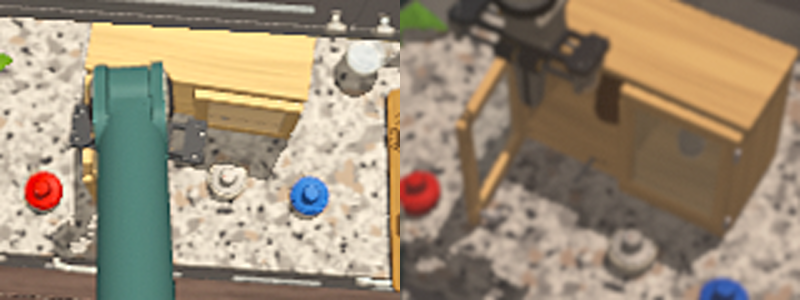

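The door stands square and at rest, the timer is upright at left-panel px (227,182), the right door is shut, and the arm is clear. Handing in.

```bash
python3 -c "
from bench import manip; print(manip.sign_off())"
```

```text
the job is handed in; nothing more can be done
None
```

The left door, with the pepper mill behind it, is now open nearly square to the cupboard, and the job is handed in. No verdict was reported.

- **Timer:** I slid it about 75–80 mm to the right with shut fingers, then looked again: it stood upright, clear of the door's sweep and of the blue look-alike.
- **Catch:** I pressed the free edge with a peak reading of about 4.7 N. The door then sprang ajar to about 0.35 rad.
- **Opening:** I swung the door from inside with one finger, and no contact force showed at the end of the swing.

**Last checks:**
- **Left door:** the picture put it at about 1.42 rad, while the finger path implied about 1.5. The measured edge radius was 157 mm against about 166–169 expected, so that angle is only rough. Both values are well above the 1.25 needed.
- **Surroundings:** the right door was shut, and the mill, shaker and red and blue look-alikes looked unmoved. The mug, lemon and garlic were outside the last pictures, but the arm did not go near the lemon and garlic and passed well above the mug.
- **Arm:** it was clear of everything, with contact force within noise, at 16 s of the 62 s allowed.

The two cameras disagreed by up to about 10 mm in y. I allowed for this in the finger placement, and it caused no trouble.

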